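Hold a module down on the sprung probe head of a test jig

TASK

Take the rectangular module off its hook on the drying stand, lower it upright into the nest of the test jig, and press it down against the sprung probe head until it sits squarely on the hard stops, firmly but without ramming it. Keep gripping it and keep pressing: finish while you hold it down on the stops, as the test needs it. Leave the round module hanging on its hook and do not disturb the other things on the bench.

Things in the scene. Friction and masses are not known exactly. Their poses are not given: they have to be found in the camera images.
- module_center (a point): Centre (half-way up) of the case of the rectangular module, loose, 0.12 to 0.24 kg. Aluminium case 26 mm (x) by 36 mm (y) by 80 mm tall (z up), black band round its foot. It hangs upright on one of the stand's two hooks (which one varies), axes parallel to the stand's. The hook passes over it along x, so grip the case from above across its 36 mm (y), near its top, fingers either side of the eye.
- module_eye (a point): Centre of the opening of the steel hanging eye on top of the rectangular module, 55 mm above module_center. The eye is a flat upright frame 5 mm thick (x), 26 mm wide (y), 31 mm tall; its opening is 14 mm wide and reaches from 5 to 25 mm above the case, with a 6 mm bar over it. This bar hangs on the hook rod.
- module_foot (a point): Centre of the underside of the rectangular module's case, 40 mm below module_center, about 62 mm above the bench at the start.
- round_center (a point): Centre of the case of the round module: a cylinder 38 mm in diameter and 80 mm tall with the same hanging eye, on the other hook, 130 mm to the side. To be left hanging.
- stand: Drying stand, fixed; origin under the centre of its base (100 mm x, 220 mm y). A post at x +40 mm carries a crossbar along y. From it two level hook rods, 5 mm thick, axis 165 mm up, at y -65 and +65 mm, run to -x; their ends (x -34 to -44 mm) turn up 5 mm above the rod. Modules hang at x -15 mm. To unhook: lift 6 to 14 mm (10 is best), then draw 45 mm or more along the stand's -x.
- nest (a point): Centre of the jig's nest at the height of the hard stops (45 mm above the bench); axes as the jig's, z up. The pocket is 30 mm (x) by 40 mm (y), 2 mm wider than the module all round; straight walls to 18 mm above the stops, then a 45 degree lead-in to 46 by 56 mm at the block's top, 26 mm above the stops. The module goes in foot down, its y along the nest's y, either way round.
- jig: Test jig, fixed; origin under its centre. Grey box 125 mm (x) by 150 mm (y), 35 mm high, with a white nest block 66 by 76 mm in the middle of its top, up to 71 mm above the bench. In the pocket the black probe head (18 by 22 mm, brass pins) stands 8 mm above the stops.
- stops: The two hard stops: fixed steel ledges across both ends (+y and -y) of the pocket, 7 mm wide, top 45 mm above the bench, on which the foot of the module lands.
- plunger (a joint): Downward travel of the sprung probe head, m: 0 at rest, 0.008 when the module's foot meets the hard stops (it could go to 0.011 alone). 4.5 N starts it, about 9.3 N at the stops (600 N/m). The module's weight alone does not press it down, and let go it lifts the module again.
- round_module: The whole of the round module; origin at the centre of its underside.
- module: The whole of the rectangular module; origin at the centre of its underside, axes as module_center.
- wash_bottle: Bystander: white wash bottle with a bent spout, 62 mm in diameter, 170 mm tall; origin under its centre.
- solder_reel: Bystander: reel of solder, 62 mm in diameter, 38 mm tall; origin under its centre.
- board: Bystander: green circuit board, 72 by 44 mm, lying flat, up to 13 mm high; origin under its centre.
- screwdriver: Bystander: small black-handled screwdriver, 160 mm long, lying.
- tweezers: Bystander: steel tweezers, 130 mm long, lying.
- multimeter: Bystander: grey hand multimeter, 150 by 78 by 45 mm, lying.
- tip_cleaner: Bystander: steel cup with brass wool, 68 mm in diameter, 36 mm tall.
Things that resemble listed ones, but are neither listed nor needed, are in the scene too. Leave any purple look-alike of the stand alone.

How it is judged (in metres and radians):
On the way:
1. the rectangular module is gripped and off its hook, clear of the stand and the jig (distance of module_center from where it was at the start of the episode above 0.04 m and contact force between the fingers and module above 1 N and contact force between module and stand below 0.05 N and z of module_foot in the frame of nest above 0.03 m), for 0.1 s.
At the end, for the whole second after the job is handed in: The rectangular module stands upright (0.06 rad) in the nest, foot within 5 mm of its centre and 1.5 mm above the stops at most, probe head in 6.5 mm or more, still gripped and pressed on the stops with 1 to 40 N, at rest; the round module hangs where it was within 20 mm (horizontal distance between module_foot and nest below 0.005 m and z of module_foot in the frame of nest below 0.0015 m and angle between module_center's own z axis and vertical below 0.06 rad and angle between the y axis of module_center and the y axis of nest, either way round below 0.15 rad and value of joint plunger above 0.0065 m and contact force between module and stops between 1 and 40 N and contact force between the fingers and module above 2 N and linear speed of module below 0.01 m/s and horizontal distance between round_center and stand below 0.085 m and distance of round_center from where it was at the start of the episode below 0.02 m); the arm keeps its last pose, push and grip.
It fails at once if the module is rammed on the stops (over 60 N) (contact force between module and stops above 60 N).
It fails at once if the round module is knocked or taken off its hook (distance of round_center from where it was at the start of the episode above 0.03 m).
It fails at once if something else on the bench is pushed 30 mm or more (distance of any of wash_bottle, solder_reel, board, screwdriver, tweezers, multimeter, tip_cleaner from where it was at the start of the episode above 0.03 m).
It also fails if it takes over 48 s, if anything falls off the work surface, if the arm or the gripper's body presses on something with over 40 N, if the wrist force passes 120 N, or if a joint passes its speed limit or range.

ROBOT

A 6-joint arm with a two-finger parallel gripper is mounted at the origin on the work surface. World frame = base frame: x ahead of the robot, y to its left, z up, the work surface at z = 0. Lengths are in m, angles in degrees, forces in N, time in s.
With the tool pointing down it reaches from about 0.35 to 0.875 m from the base axis. Payload 4.2 kg.
Tool frame: the origin (TCP) lies at the very end of the fingers, on their centre line; the grasp point (between the pads) lies 19 mm behind it; z points along the fingers, x is the direction in which the jaws open and shut, and the axes are right-handed (so a half turn about z gives the same grasp; the last joint's range is limited). The gripper opens to 87 mm and grips with 3 to 60 N. Pads are 19 mm wide; open, the fingers measure 117 mm over their backs; the gripper's body (75 mm by 190 mm) begins 51 mm behind the grasp point.
Start: joints at [89.301, 22.042, 0.453, 0, -68.411, -14.817], TCP at [0.167, 0.602, 0.223] pointing down, gripper open.
Joint ranges: [-179.83, 179.83], [-69.29, 118.12], [-61.27, 80.66], [-181.25, 117.63], [-171.15, -9.14], [-177.46, 177.46]. Speed limits (degrees/s): [159.86, 159.86, 180, 180, 180, 180].

INTERFACE

Orientations are given as a 3x3 rotation matrix whose columns are the frame's x, y, z axes.
In Python, from station import r gives the robot as it stands.
- The arm moves only by the tool move_arm, never from a script. Its argument "series" is a list that holds one entry, the list of rows, each a list of 7 numbers: the shift along the tool's x, y, z in cm, then the turn, a rotation vector about the tool's x, y, z in degrees, then the opening, from -1 (shut) to 1 (fully open). In form: [[[dx, dy, dz, wx, wy, wz, fingers], ...]]. A call has 1 to 12 rows; each row shifts and turns the commanded pose from where the row before left it, along the tool's axes as they then stand; what a row does not reach is not made up. A row lasts 1/8 s, in which the tool goes at most 62.5 mm and 10.7 degrees, less where a joint would pass 70% of its speed; a pose out of reach is approached as far as the arm can. A call is refused whole if a number of a shift passes 6.25 or a number of a turn 10.7, either way. A call with a gripper value outside its range is refused whole. The fingers move at their own pace and stop on an object; the grip force is fixed at half the most. Time passes only in rows, so rows that do not move let the fingers close. It gives the time, the measured TCP pose, the force and the opening at its end, in the units of the state.
- r.sense(): the state, without advancing time (a new reading comes with each control period).
- r.capture(name): name is "scene" or "top" or "wrist"; returns a dict with "color" (420x560x3 uint8, blue, green, red), "fx", "fy", "cx", "cy" (pixels), "D" ([k1, k2, p1, p2, k3] as OpenCV has them; the pictures are not rectified), "rvec" (rotation vector, rad) and "tvec" (3), from world to camera coordinates, as OpenCV has them; the wrist camera has in their place "tool_from_camera" (4x4, takes a point from camera to tool coordinates, whose origin is the TCP and whose axes are the tool frame's). Camera axes: x right, y down, z forward; pixel columns grow to the right and rows downward; lengths in m; the calibration is good to about 2 mm. A picture is of the moment at which its call begins: read the wrist's pose just before it. There is no depth.
- r.finish_job(): hands the job in, once; it reports no verdict.
The state is a dict: "time_s": time; "joints": joint angles; "joint_velocities": joint speeds; "effort": joint torques, N m; "tcp_pos": TCP position; "ee_rot": TCP orientation; "wrist_force": force on the tool from outside, world axes, zero at the start; "moment": the same for the moment, N m; "gripper_width": opening from 0.0 (shut) to 1.0 (fully open).
Only numpy, scipy, OpenCV 4.12 (cv2) and the standard library are available. Lean on these libraries where they do the work, as an engineer would, in place of code of your own. Each camera call takes 0.05 s, during which the arm holds its last target.

## Working session

There is one attempt and no reset: what is moved stays moved. The work goes in short steps, Python scripts to look and compute and a tool call to move; the robot and the scene stay as the last step left them, time stands still between calls to the robot, and variables do not carry over. Pictures are saved under pics/ and viewed, and the job is handed in when it is done.

Besides the shell and the picture viewer there is one more tool, called by a JSON object that holds its "name" and its "arguments". move_arm: Moves the arm, as the interface text tells. Its arguments: {"type":"object","properties":{"series":{"type":"array","items":{"type":"array","items":{"type":"array","items":{"type":"number"}}}}},"required":["series"]}

```bash
ls; mkdir -p pics
python3 - <<'E'
from station import r
import cv2,json,numpy as np
print(r.sense())
for n in ["scene","top","wrist"]:
    d=r.capture(n); cv2.imwrite(f"pics/{n}0.png",d["color"])
    print(n,{k:np.round(v,4).tolist() for k,v in d.items() if k!="color"})
E
```

```text
pics
{'time_s': 0.0, 'joints': array([ 8.93029875e+01,  2.20908205e+01,  3.77826280e-01, -3.09390424e-02,
       -6.84130516e+01, -1.48163991e+01]), 'joint_velocities': array([-0.06102354,  0.08173541, -0.06707675,  0.06709337, -0.03481885,
       -0.04579114]), 'effort': array([ 1.34698035e-03, -3.90662885e+01,  1.87403530e+01,  4.21983227e+00,
        1.10002587e-02, -1.89510042e-04]), 'tcp_pos': array([0.16697714, 0.60162513, 0.22144062]), 'ee_rot': array([[-2.67655294e-01, -9.63514589e-01, -5.28837417e-04],
       [-9.63512095e-01,  2.67655805e-01, -2.19359228e-03],
       [ 2.25510457e-03, -7.75853391e-05, -9.99997454e-01]]), 'wrist_force': array([-0.15903241, -0.71902274, -0.61160529]), 'moment': array([ 0.04402953, -0.00648474, -0.02961262]), 'gripper_width': 1.0005696554157675}
scene {'fx': 471.239, 'fy': 471.239, 'cx': 276.2051, 'cy': 210.6543, 'D': [0.0428, 0.0, 0.0, 0.0, 0.0], 'rvec': [2.3026, 1.0108, -0.3499], 'tvec': [-0.3434, -0.2068, 1.5017]}
top {'fx': 380.3527, 'fy': 380.3527, 'cx': 277.6903, 'cy': 206.3055, 'D': [0.0142, 0.0, 0.0, 0.0, 0.0], 'rvec': [2.1157, -2.1749, 0.1677], 'tvec': [0.0197, 0.5192, 1.1868]}
wrist {'fx': 329.1465, 'fy': 329.1465, 'cx': 275.2268, 'cy': 214.8244, 'D': [-0.0679, 0.0, 0.0, 0.0, 0.0], 'tool_from_camera': [[1.0, -0.0014, -0.0013, 0.0005], [0.0017, 0.9641, 0.2656, -0.0721], [0.0009, -0.2656, 0.9641, -0.1621], [0.0, 0.0, 0.0, 1.0]]}
```

View pics/scene0.png

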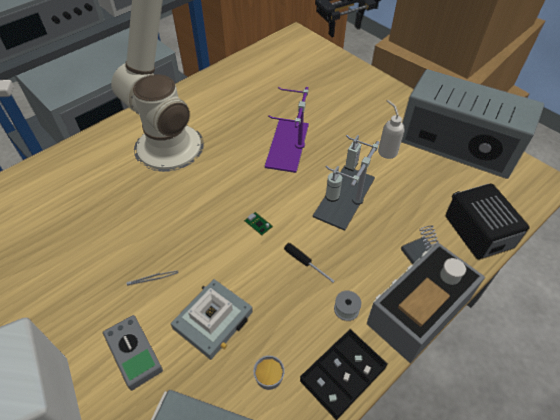

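View pics/top0.png

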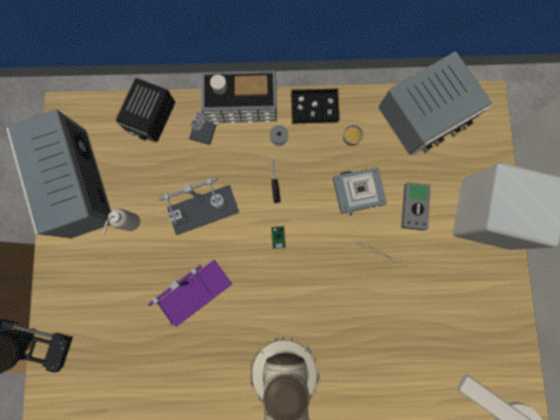

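View pics/wrist0.png

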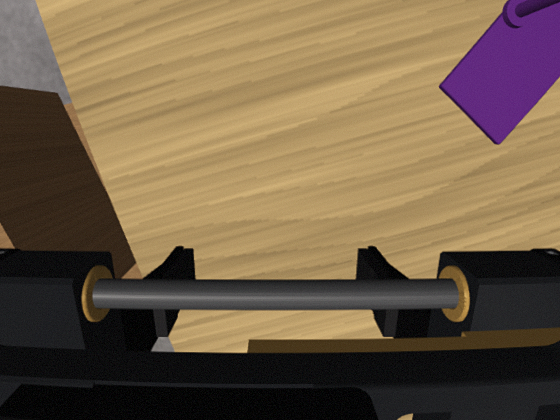

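Scene and top views show the grey stand (top ~(200,208), scene ~(345,195)), jig (top ~(360,190)), and the purple look-alike stand. Next I zoom in on the stand and jig.

```bash
cat > h.py <<'E'
import cv2,numpy as np
from station import r
def cam(d,T=None):
    K=np.array([[d['fx'],0,d['cx']],[0,d['fy'],d['cy']],[0,0,1.]])
    D=np.array(d['D'],float)
    if 'rvec' in d:
        R=cv2.Rodrigues(np.array(d['rvec'],float))[0]; t=np.array(d['tvec'],float).ravel()
    else:
        s=T; W=np.eye(4); W[:3,:3]=s['ee_rot']; W[:3,3]=s['tcp_pos']
        C=np.linalg.inv(W@np.array(d['tool_from_camera'])); R=C[:3,:3]; t=C[:3,3]
    return K,D,R,t
def ray(c,uv):
    K,D,R,t=c
    p=cv2.undistortPoints(np.array([[uv]],float),K,D)[0,0]
    return -R.T@t, R.T@np.array([p[0],p[1],1.])
def onz(c,uv,z):
    o,v=ray(c,uv); return o+v*(z-o[2])/v[2]
def proj(c,P):
    K,D,R,t=c
    return cv2.projectPoints(np.atleast_2d(np.array(P,float)),cv2.Rodrigues(R)[0],t,K,D)[0][:,0]
def tri(pairs):
    A=np.zeros((3,3));b=np.zeros(3)
    for c,uv in pairs:
        o,v=ray(c,uv); v=v/np.linalg.norm(v);M=np.eye(3)-np.outer(v,v);A+=M;b+=M@o
    P=np.linalg.solve(A,b); return P,[np.round(proj(c,P)[0]-uv,1) for c,uv in pairs]
E
python3 - <<'E'
import cv2,numpy as np
s=cv2.imread('pics/scene0.png');t=cv2.imread('pics/top0.png')
a=cv2.resize(s[125:235,305:415],(0,0),fx=5,fy=5,interpolation=cv2.INTER_CUBIC);cv2.imwrite('pics/a.png',a)
a=cv2.resize(t[165:245,150:250],(0,0),fx=7,fy=7,interpolation=cv2.INTER_CUBIC);cv2.imwrite('pics/b.png',a)
a=np.hstack([cv2.resize(s[270:370,165:265],(400,400),interpolation=cv2.INTER_CUBIC),cv2.resize(t[160:220,330:390],(400,400),interpolation=cv2.INTER_CUBIC)]);cv2.imwrite('pics/c.png',a)
E
```

```text
(no output)
```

View pics/a.png

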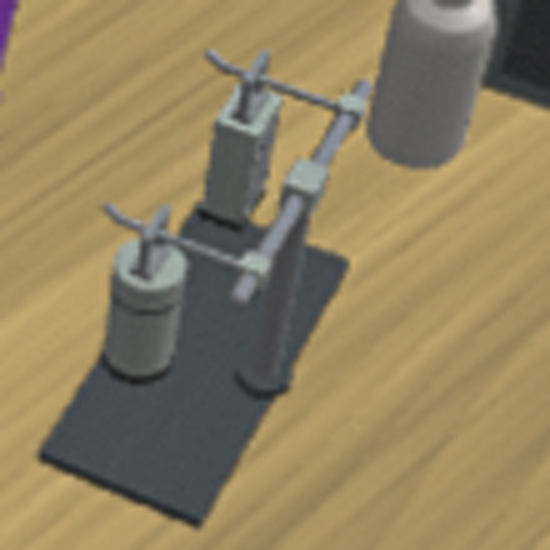

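View pics/b.png

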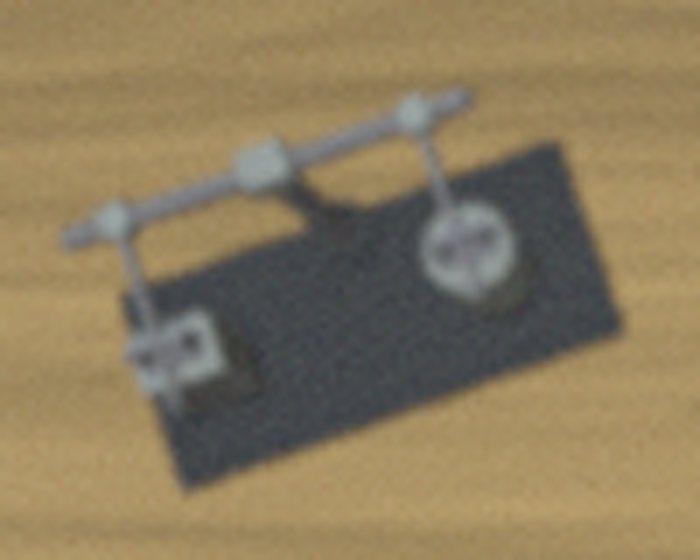

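View pics/c.png

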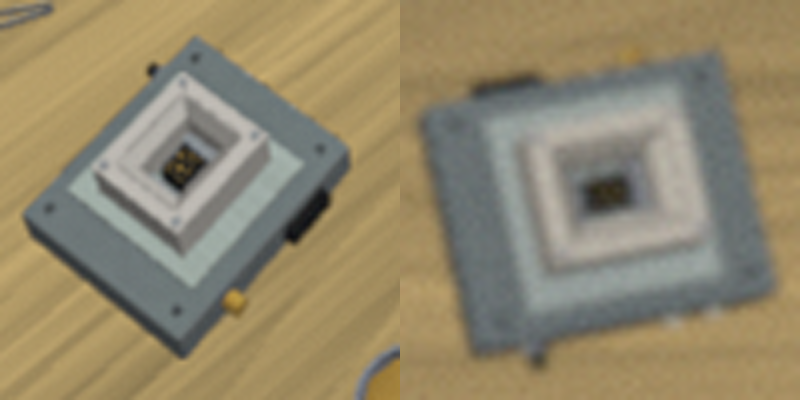

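Crop a/b: the rectangular module hangs on the left (+y) hook (scene ~(353,155), top ~(175,215)), the round one on the right hook. Crop c: white nest block with probe head, at top ~(360,189). Now the corners go to world points.

Run:
```python
from h import *
cs=cam(r.capture('scene'));ct=cam(r.capture('top'))
np.set_printoptions(precision=4,suppress=True)
B=[(560,143),(622,325),(185,490),(122,293)]
B=[(150+(x+.5)/7-.5,165+(y+.5)/7-.5) for x,y in B]
A=[(347,262),(200,522),(40,455),(190,215)]
A=[(305+(x+.5)/5-.5,125+(y+.5)/5-.5) for x,y in A]
for z in (.006,.010):
    P=np.array([onz(ct,p,z) for p in B]);print('top',P[:,:2].tolist(),P.mean(0),[np.linalg.norm(P[i]-P[(i+1)%4]) for i in range(4)])
    P=np.array([onz(cs,p,z) for p in A]);print('scene',P[:,:2].tolist(),P.mean(0),[np.linalg.norm(P[i]-P[(i+1)%4]) for i in range(4)])
# eye/hook in both: top of eye rect
f5=lambda x,y:(305+(x+.5)/5-.5,125+(y+.5)/5-.5)
f7=lambda x,y:(150+(x+.5)/7-.5,165+(y+.5)/7-.5)
print('rect eye',tri([(cs,f5(253,75)),(ct,f7(165,352))]))
print('round eye',tri([(cs,f5(154,228)),(ct,f7(467,248))]))
print('post clamp',tri([(cs,f5(306,180)),(ct,f7(262,163))]))
# jig nest block top corners
g4=lambda x,y:(165+(x+.5)/4-.5,270+(y+.5)/4-.5)
g6=lambda x,y:(330+(x-400+.5)*.15-.5,160+(y+.5)*.15-.5)
S=[(182,72),(270,140),(182,240),(97,168)]
T=[(520,130),(685,105),(705,245),(548,270)]
P=np.array([onz(cs,g4(*p),.071) for p in S]);print('jig scene',P,P.mean(0),[np.linalg.norm(P[i]-P[(i+1)%4]) for i in range(4)])
P=np.array([onz(ct,g6(*p),.071) for p in T]);print('jig top',P,P.mean(0),[np.linalg.norm(P[i]-P[(i+1)%4]) for i in range(4)])
T=[(420,115),(715,50),(776,290),(474,352)]
P=np.array([onz(ct,g6(*p),.035) for p in T]);print('box top',P,P.mean(0),[np.linalg.norm(P[i]-P[(i+1)%4]) for i in range(4)])
S=[(195,38),(348,158),(183,350),(25,218)]
P=np.array([onz(cs,g4(*p),.035) for p in S]);print('box scene',P,P.mean(0),[np.linalg.norm(P[i]-P[(i+1)%4]) for i in range(4)])
```

```text
top [[0.6009238191144857, 0.16361984421170234], [0.5124981322017982, 0.1351746646554601], [0.44031673947265587, 0.3399001033762607], [0.5342228988568513, 0.37070480351340385]] [0.522  0.2523 0.006 ] [np.float64(0.09288826807497), np.float64(0.21707754079071137), np.float64(0.09882963280731755), np.float64(0.21756192941827546)]
scene [[0.5332286047873008, 0.37296038264581655], [0.6031073814415238, 0.1669418549226349], [0.5112496961791262, 0.13533245518675296], [0.44378286445693715, 0.3326327058217238]] [0.5228 0.252  0.006 ] [np.float64(0.2175469539936566), np.float64(0.09714416345529188), np.float64(0.20851657555995992), np.float64(0.09811657342811823)]
top [[0.6000714097000972, 0.16314031978678278], [0.5119297654951148, 0.13478651238838754], [0.439980235236625, 0.3388543280815288], [0.5335847474330748, 0.36956007676302044]] [0.5214 0.2516 0.01  ] [np.float64(0.0925898905774437), np.float64(0.2163802401010481), np.float64(0.09851217034268532), np.float64(0.21686307276606157)]
scene [[0.5351320635400141, 0.369717505966629], [0.6047449694644051, 0.16448282562812178], [0.513236779012745
[... 886 characters left out ...]
 -0.2618  0.071 ] [np.float64(0.0798708888978047), np.float64(0.06811274210641448), np.float64(0.07546995303891019), np.float64(0.06851584799244945)]
box top [[ 0.6129 -0.177   0.035 ]
 [ 0.6416 -0.3239  0.035 ]
 [ 0.5212 -0.3455  0.035 ]
 [ 0.4949 -0.1973  0.035 ]] [ 0.5676 -0.2609  0.035 ] [np.float64(0.1496523963636905), np.float64(0.12233256897155512), np.float64(0.1504726651754921), np.float64(0.11975458634776417)]
box scene [[ 0.4985 -0.2018  0.035 ]
 [ 0.6235 -0.1849  0.035 ]
 [ 0.649  -0.3266  0.035 ]
 [ 0.5256 -0.3461  0.035 ]] [ 0.5742 -0.2649  0.035 ] [np.float64(0.12616042097698316), np.float64(0.1439966195814487), np.float64(0.12497848003009507), np.float64(0.14690521021280067)]
```

{"name": "move_arm", "arguments": {"series": [[[0,0,-3,0,0,-8,1],[2.4,-4.8,-0.5,0,0,0,1],[2.4,-4.8,-0.5,0,0,0,1],[2.4,-4.8,-0.5,0,0,0,1],[2.4,-4.8,-0.5,0,0,0,1],[2.4,-4.8,-0.5,0,0,0,1],[0,0,0,0,0,-9,1],[0,0,0,0,0,-9,1],[0,0,0,0,0,-8.2,1],[0,0,0,0,0,0,1]]]}}

```text
time_s: 1.5
tcp_pos: [0.3894, 0.4517, 0.2774]
ee_rot: [[0.319, -0.948, -0.0], [-0.948, -0.319, -0.0], [0.0, 0.0, -1.0]]
wrist_force: [0.8, 0.1, 0.0]
gripper_width: 1.003
```

Run:
```python
from h import *
np.set_printoptions(precision=4,suppress=True)
ct=cam(r.capture('top'))
print('bottle',onz(ct,(121,219),.17),onz(ct,(105,233),.17))
s=r.sense();print(s['tcp_pos'],s['ee_rot'])
X=s['ee_rot'];print('to pregrasp tool cm',X.T@(np.array([.486,.3085,.27])-s['tcp_pos'])*100, np.degrees(np.arctan2(X[1,0],X[0,0])))
```

```text
bottle [0.4754 0.4538 0.17  ] [0.4367 0.4974 0.17  ]
[0.3894 0.4518 0.2774] [[ 0.3179 -0.9481 -0.0002]
 [-0.9481 -0.3179 -0.0003]
 [ 0.0002  0.0003 -1.    ]]
to pregrasp tool cm [16.655  -4.6086  0.7433] -71.46103235277796
```

{"name": "move_arm", "arguments": {"series": [[[4.0,-1.15,0,0,0,0,1],[4.2,-1.15,0,0,0,0,1],[4.2,-1.15,0,0,0,0,1],[4.2,-1.15,0,0,0,0,1],[0,0,0,0,0,0,1],[0,0,0,0,0,0,1]]]}}

```text
time_s: 2.3
tcp_pos: [0.4861, 0.3095, 0.2775]
ee_rot: [[0.319, -0.948, -0.0], [-0.948, -0.319, 0.0], [-0.0, -0.0, -1.0]]
wrist_force: [-0.9, 0.6, -0.3]
gripper_width: 1.0
```

Run:
```python
from h import *
np.set_printoptions(precision=4,suppress=True)
s=r.sense();d=r.capture('wrist');c=cam(d,s)
print(s['tcp_pos'],s['wrist_force']);cv2.imwrite('pics/w1.png',d['color'])
import pickle;pickle.dump((s,d),open('w1.pkl','wb'))
```

```text
[0.4861 0.3095 0.2775] [-0.9374  0.5843 -0.2976]
```

View pics/w1.png

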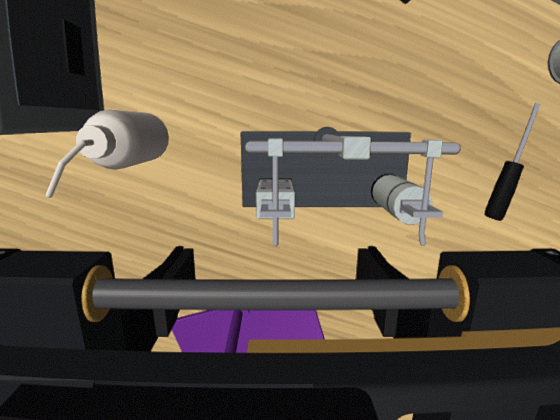

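The wrist view shows the rectangular module at ~(275,200) between the fingers and aligned with them, with its rod running from (275,148) to (276,243). The round module is at (410,205).

Run:
```python
from h import *
im=cv2.imread('pics/w1.png');cv2.imwrite('pics/w1c.png',cv2.resize(im[130:250,225:335],(0,0),fx=5,fy=5,interpolation=cv2.INTER_CUBIC))
```

```text
(no output)
```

View pics/w1c.png

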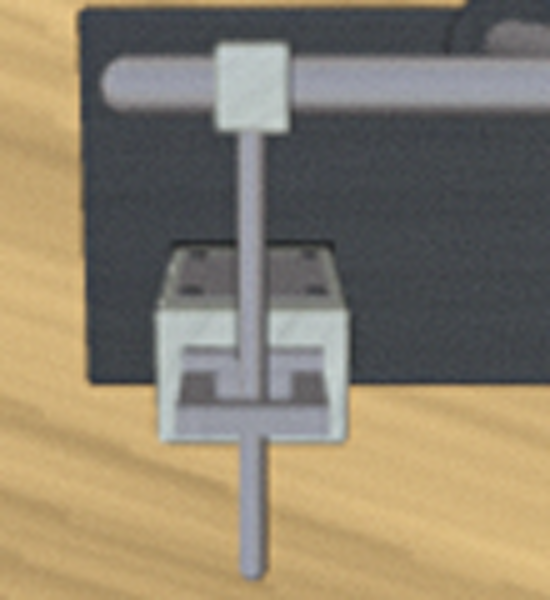

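Run:
```python
from h import *
import pickle
np.set_printoptions(precision=4,suppress=True)
s,d=pickle.load(open('w1.pkl','rb'));c=cam(d,s);X=s['ee_rot']
f=lambda p:(225+(p[0]+.5)/5-.5,130+(p[1]+.5)/5-.5)
def show(n,ps,z):
    P=np.array([onz(c,f(p),z) for p in ps]);print(n,P.mean(0),'edges mm',[round(1e3*np.linalg.norm(P[i]-P[(i+1)%len(P)]),1) for i in range(len(P))]);T=(P-s['tcp_pos'])@X;print(' tool cm',T.mean(0)*100,(T*1000).round(1).tolist())
show('case',[(157,310),(350,310),(345,440),(160,440)],.142)
show('bar',[(177,404),(328,404),(328,432),(178,432)],.173)
show('rod',[(250,135),(255,575)],.1675)
```

```text
case [0.4858 0.3097 0.142 ] edges mm [np.float64(35.5), np.float64(24.9), np.float64(34.8), np.float64(24.9)]
 tool cm [-0.022   0.0174 13.553 ] [[-17.9, -12.3, 135.5], [17.7, -12.2, 135.5], [17.1, 12.6, 135.5], [-17.7, 12.6, 135.5]]
bar [0.486  0.3098 0.173 ] edges mm [np.float64(25.3), np.float64(4.9), np.float64(25.2), np.float64(4.9)]
 tool cm [-0.0235 -0.0025 10.453 ] [[-12.9, -2.5, 104.5], [12.4, -2.4, 104.5], [12.4, 2.4, 104.5], [-12.8, 2.4, 104.5]]
rod [0.4938 0.3124 0.1675] edges mm [np.float64(76.7), np.float64(76.7)]
 tool cm [-0.0253 -0.8259 11.003 ] [[-0.6, -46.6, 110.0], [0.1, 30.1, 110.0]]
```

Sizes come out right (35×25 mm, bar 25×4.9 mm) and it is centred to 0.3 mm. Descending now.

{"name": "move_arm", "arguments": {"series": [[[-0.02,0,3,0,0,0,1],[0,0,4,0,0,0,1],[0,0,4,0,0,0,1],[0,0,3,0,0,0,1],[0,0,1.5,0,0,0,1],[0,0,1.1,0,0,0,1],[0,0,0,0,0,0,1],[0,0,0,0,0,0,1]]]}}

```text
time_s: 3.35
tcp_pos: [0.4867, 0.3102, 0.1127]
ee_rot: [[0.321, -0.947, 0.002], [-0.947, -0.321, 0.001], [-0.001, -0.002, -1.0]]
wrist_force: [-0.3, 0.2, -0.1]
gripper_width: 1.0
```

Run:
```python
from h import *
d=r.capture('wrist');cv2.imwrite('pics/w2.png',d['color'])
d=r.capture('scene');cv2.imwrite('pics/s2.png',cv2.resize(d['color'][90:240,280:430],(600,600),interpolation=cv2.INTER_CUBIC))
```

```text
(no output)
```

View pics/w2.png

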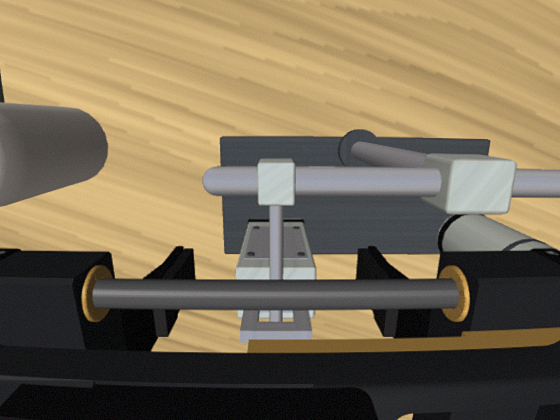

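View pics/s2.png

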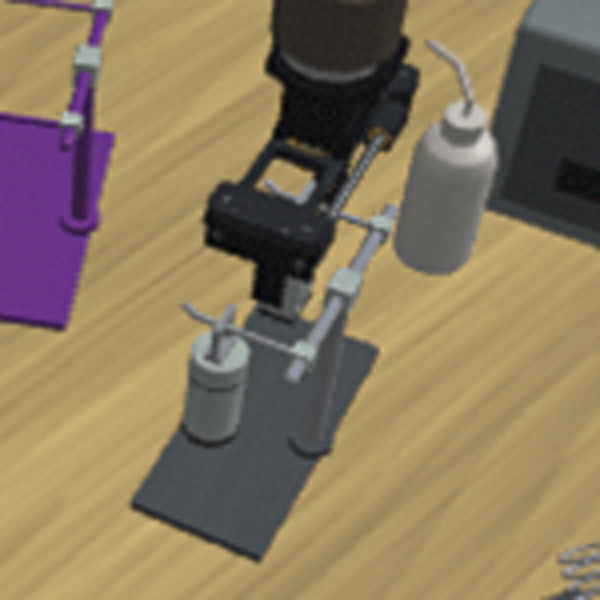

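The module sits between the fingers (wrist ~(275,300)) and nothing touches. Closing.

{"name": "move_arm", "arguments": {"series": [[[0,0,0.2,0,0,0,0.2],[0,0,0,0,0,0,-0.2],[0,0,0,0,0,0,-0.6],[0,0,0,0,0,0,-1],[0,0,0,0,0,0,-1],[0,0,0,0,0,0,-1],[0,0,0,0,0,0,-1],[0,0,0,0,0,0,-1]]]}}

```text
time_s: 4.45
tcp_pos: [0.4861, 0.3095, 0.1095]
ee_rot: [[0.32, -0.947, -0.0], [-0.947, -0.32, -0.0], [0.0, 0.0, -1.0]]
wrist_force: [-0.3, -0.2, -0.6]
gripper_width: 0.408
```

{"name": "move_arm", "arguments": {"series": [[[0,0,-0.4,0,0,0,-1],[0,0,-0.6,0,0,0,-1],[0,0,0,0,0,0,-1],[0,0,0,0,0,0,-1]]]}}

```text
time_s: 4.95
tcp_pos: [0.486, 0.3095, 0.1196]
ee_rot: [[0.32, -0.947, -0.0], [-0.947, -0.32, 0.0], [-0.0, 0.0, -1.0]]
wrist_force: [0.6, 1.0, -2.1]
gripper_width: 0.406
```

Run:
```python
from h import *
d=r.capture('wrist');cv2.imwrite('pics/w3.png',d['color']); print(r.sense()['wrist_force'],r.sense()['tcp_pos'])
```

```text
[ 0.3328647   0.10171538 -1.04107218] [0.48592677 0.30940915 0.11940897]
```

View pics/w3.png

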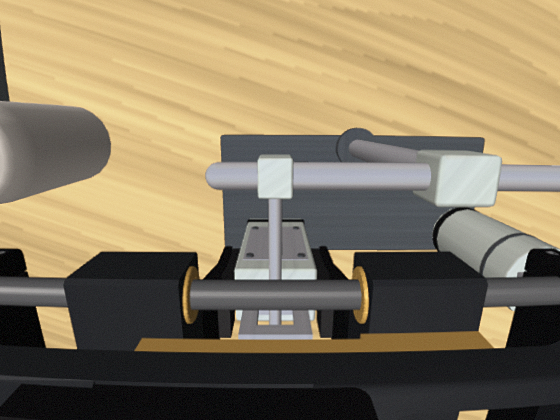

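Gripped (opening ≈35.4 mm) and lifted 10 mm. Now I draw it along the stand's -x (tool +y).

{"name": "move_arm", "arguments": {"series": [[[0,0.6,0,0,0,0,-1],[0,1.2,0,0,0,0,-1],[0,1.5,0,0,0,0,-1],[0,1.5,0,0,0,0,-1],[0,1.5,0,0,0,0,-1],[0,1.5,0,0,0,0,-1],[0,0.8,0,0,0,0,-1],[0,0,0,0,0,0,-1],[0,0,0,0,0,0,-1]]]}}

```text
time_s: 6.12
tcp_pos: [0.405, 0.2824, 0.1197]
ee_rot: [[0.32, -0.947, 0.001], [-0.947, -0.32, 0.0], [-0.0, -0.001, -1.0]]
wrist_force: [-0.4, -1.1, -1.4]
gripper_width: 0.409
```

Run:
```python
from h import *
d=r.capture('wrist');cv2.imwrite('pics/w4.png',d['color'])
d=r.capture('scene');cv2.imwrite('pics/s4.png',cv2.resize(d['color'][70:240,250:420],(600,600),interpolation=cv2.INTER_CUBIC))
```

```text
(no output)
```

View pics/w4.png

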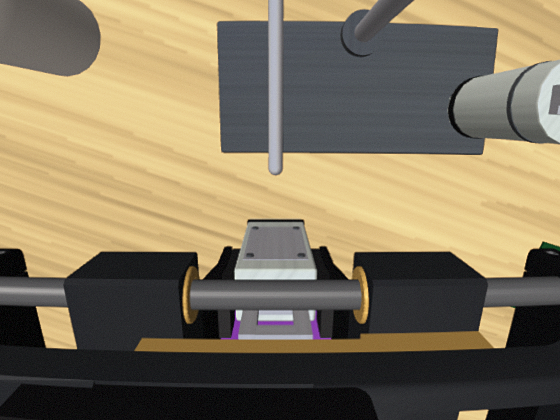

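View pics/s4.png

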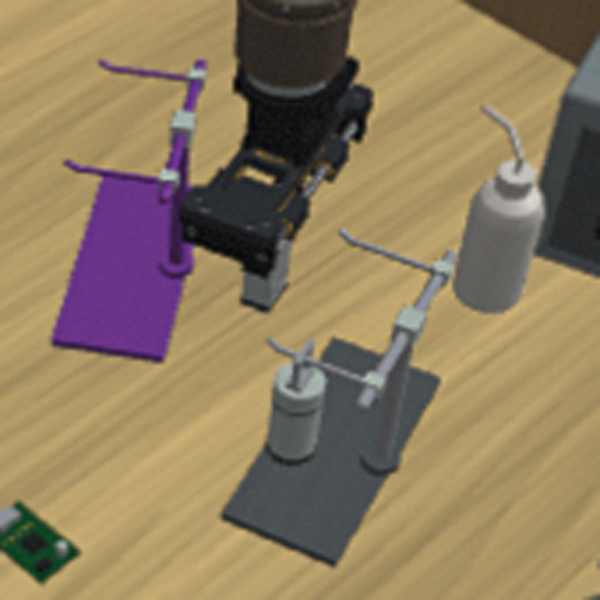

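Off the hook; rod clear (its end at wrist (275,170)). The round module still hangs. Lifting, then over to the jig.

{"name": "move_arm", "arguments": {"series": [[[0,0,-3.5,0,0,0,-1],[0,0,-5,0,0,0,-1],[0,0,-4.5,0,0,0,-1],[2,0.3,0,0,0,0,-1],[4,0.6,0,0,0,0,-1],[5.4,0.8,0,0,0,0,-1],[5.4,0.8,0,0,0,0,-1],[5.4,0.8,0,0,0,0,-1],[5.4,0.8,0,0,0,0,-1],[5.4,0.8,0,0,0,0,-1],[5.4,0.8,0,0,0,0,-1],[5.4,0.8,0,0,0,0,-1]]]}}

```text
time_s: 7.72
tcp_pos: [0.4825, -0.156, 0.2481]
ee_rot: [[0.32, -0.948, -0.002], [-0.948, -0.32, 0.001], [-0.001, 0.002, -1.0]]
wrist_force: [0.9, 1.2, -1.6]
gripper_width: 0.412
```

{"name": "move_arm", "arguments": {"series": [[[4.5,0.8,0,0,0,0,-1],[3,0.6,0,0,0,0,-1],[0,0,0,0,0,5,-1],[0,0,0,0,0,4.2,-1],[0,0,0,0,0,0,-1],[0,0,0,0,0,0,-1]]]}}

```text
time_s: 8.48
tcp_pos: [0.4936, -0.2294, 0.2488]
ee_rot: [[0.166, -0.986, -0.001], [-0.986, -0.166, 0.0], [-0.001, 0.001, -1.0]]
wrist_force: [-0.3, -0.1, -2.1]
gripper_width: 0.412
```

Run:
```python
from h import *
import pickle
np.set_printoptions(precision=4,suppress=True)
s=r.sense();d=r.capture('wrist');cv2.imwrite('pics/w5.png',d['color']);pickle.dump((s,d),open('w5.pkl','wb'))
print(s['tcp_pos'],s['ee_rot'],s['wrist_force'])
```

```text
[ 0.4936 -0.2294  0.2488] [[ 0.1655 -0.9862 -0.0015]
 [-0.9862 -0.1655  0.0004]
 [-0.0007  0.0014 -1.    ]] [-0.3068 -0.0798 -2.1127]
```

View pics/w5.png

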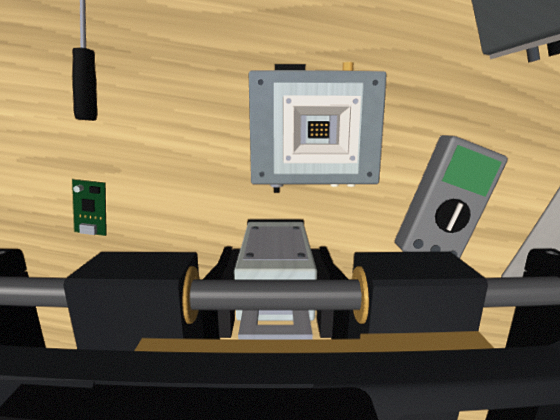

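The jig is at wrist (317,127), nest at (319,129), almost aligned with the tool. Zooming in on it.

Run:
```python
from h import *
im=cv2.imread('pics/w5.png');cv2.imwrite('pics/w5c.png',cv2.resize(im[85:175,270:370],(0,0),fx=6,fy=6,interpolation=cv2.INTER_CUBIC))
cv2.imwrite('pics/w5d.png',cv2.resize(im[210:345,200:350],(0,0),fx=4,fy=4,interpolation=cv2.INTER_CUBIC))
```

```text
(no output)
```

View pics/w5c.png

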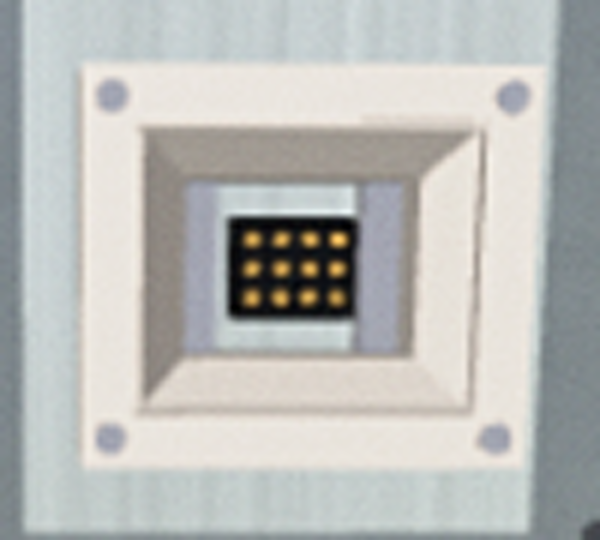

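View pics/w5d.png

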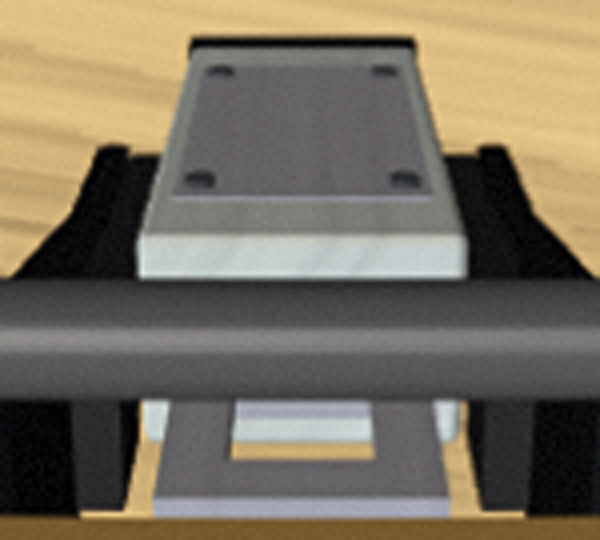

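Run:
```python
from h import *
import pickle
np.set_printoptions(precision=4,suppress=True)
s,d=pickle.load(open('w5.pkl','rb'));c=cam(d,s);X=s['ee_rot']
f=lambda p:(270+(p[0]+.5)/6-.5,85+(p[1]+.5)/6-.5)
g=lambda p:(200+(p[0]+.5)/4-.5,210+(p[1]+.5)/4-.5)
def show(n,ps,z,f=f):
    P=np.array([onz(c,f(p),z) for p in ps]);print(n,P.mean(0),'edges mm',[round(1e3*np.linalg.norm(P[i]-P[(i+1)%len(P)]),1) for i in range(len(P))])
    T=(P-s['tcp_pos'])@X;print(' tool cm',T.mean(0)*100,(T*1000).round(1).tolist())
    if len(P)==4:
        for a,b in ((0,1),(3,2),(3,0),(2,1)):
            v=T[b]-T[a]; print('  ang',np.degrees(np.arctan2(v[1],v[0])))
show('block',[(82,66),(546,66),(525,468),(82,468)],.071)
show('open',[(142,128),(483,130),(470,411),(142,411)],.071)
show('probe',[(229,217),(356,217),(354,319),(229,319)],.053)
z=s['tcp_pos'][2]
show('foot front',[(190,40),(416,40)],z-.0475,g)
show('case top front',[(137,235),(467,235)],z+.0325,g)
show('case top front',[(137,277),(467,277)],z+.0325,g)
show('eye top edge',[(153,516),(448,516)],z+.0635,g)
```

```text
block [ 0.5672 -0.2637  0.071 ] edges mm [np.float64(76.2), np.float64(66.0), np.float64(76.2), np.float64(65.7)]
 tool cm [ 4.6132 -6.7145 17.7632] [[7.9, -99.9, 177.6], [84.1, -100.3, 177.6], [84.3, -34.3, 177.7], [8.2, -34.2, 177.7]]
  ang -0.29573568811256445
  ang -0.08422819399887836
  ang -90.22648894482488
  ang -90.17666087789519
open [ 0.5671 -0.2638  0.071 ] edges mm [np.float64(56.4), np.float64(46.1), np.float64(56.0), np.float64(46.3)]
 tool cm [ 4.6164 -6.6968 17.7632] [[17.8, -90.1, 177.6], [74.2, -90.0, 177.6], [74.3, -43.9, 177.6], [18.3, -43.8, 177.7]]
  ang 0.06295851377150459
  ang -0.1134646545745283
  ang -90.62869124561477
  ang -90.14296240098207
probe [ 0.5673 -0.263   0.053 ] edges mm [np.float64(22.3), np.float64(17.6), np.float64(22.2), np.float64(17.6)]
 tool cm [ 4.5463 -6.7312 19.5632] [[34.1, -76.1, 195.6], [56.5, -76.1, 195.6], [56.7, -58.6, 195.6], [34.5, -58.5, 195.7]]
  ang -0.1926103870501938
  ang -0.14452137683624922
  ang -91.21077855132022
  ang -90.90130995004287
foot front [ 0.5044 -0.2276  0.2013] edges mm [np.float64(37.5), np.float64(37.5)]
 tool cm [ 0.0074 -1.1004  4.7485] [[-18.7, -11.0, 47.5], [18.8, -11.0, 47.5]]
case top front [ 0.506  -0.2273  0.2813] edges mm [np.float64(35.4), np.float64(35.4)]
 tool cm [ 0.     -1.2504 -3.2517] [[-17.7, -12.5, -32.5], [17.7, -12.5, -32.5]]
case top front [ 0.5011 -0.2281  0.2813] edges mm [np.float64(35.7), np.float64(35.7)]
 tool cm [-0.0009 -0.7543 -3.2511] [[-17.9, -7.6, -32.5], [17.9, -7.5, -32.5]]
eye top edge [ 0.4935 -0.2293  0.3123] edges mm [np.float64(25.9), np.float64(25.9)]
 tool cm [-0.0118  0.0193 -6.35  ] [[-13.1, 0.2, -63.5], [12.8, 0.2, -63.5]]
```

Block (76.2×65.9), opening (56×46) and probe (22×17.6) all match the given sizes, and yaw is within 0.3°. Moving over the nest and partly down.

{"name": "move_arm", "arguments": {"series": [[[1.3,-1.9,0,0,0,0,-1],[1.6,-2.4,0,0,0,0,-1],[1.3,-1.9,0,0,0,0,-1],[0.4,-0.5,0,0,0,0,-1],[0,0,0,0,0,0,-1],[0,0,3,0,0,0,-1],[0,0,4,0,0,0,-1],[0,0,3,0,0,0,-1],[0,0,0,0,0,0,-1],[0,0,0,0,0,0,-1],[0,0,0,0,0,0,-1]]]}}

```text
time_s: 9.9
tcp_pos: [0.5688, -0.2638, 0.1517]
ee_rot: [[0.165, -0.986, 0.004], [-0.986, -0.165, -0.001], [0.002, -0.003, -1.0]]
wrist_force: [0.1, -0.1, -1.2]
gripper_width: 0.413
```

Run:
```python
from h import *
import pickle
np.set_printoptions(precision=4,suppress=True)
s=r.sense();d=r.capture('wrist');cv2.imwrite('pics/w6.png',d['color']);pickle.dump((s,d),open('w6.pkl','wb'))
print(s['tcp_pos'],s['ee_rot'],s['wrist_force'])
d=r.capture('scene');cv2.imwrite('pics/s6.png',cv2.resize(d['color'][220:370,140:290],(600,600),interpolation=cv2.INTER_CUBIC))
print((np.array([.56715,-.26375,0])-s['tcp_pos'])@s['ee_rot']*100)
```

```text
[ 0.5688 -0.2638  0.1517] [[ 0.1651 -0.9863  0.0037]
 [-0.9863 -0.1651 -0.001 ]
 [ 0.0016 -0.0034 -1.    ]] [ 0.11   -0.1312 -1.1767]
[-0.0599  0.2095 15.1717]
```

View pics/w6.png

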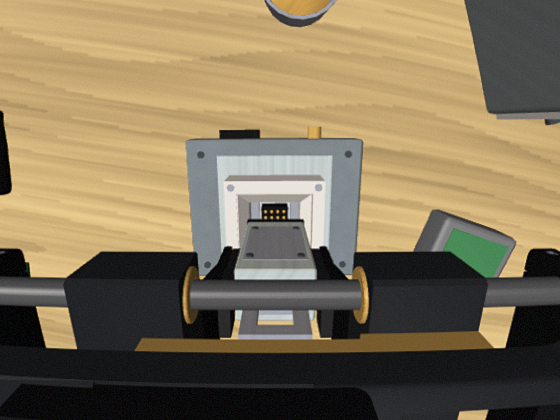

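View pics/s6.png

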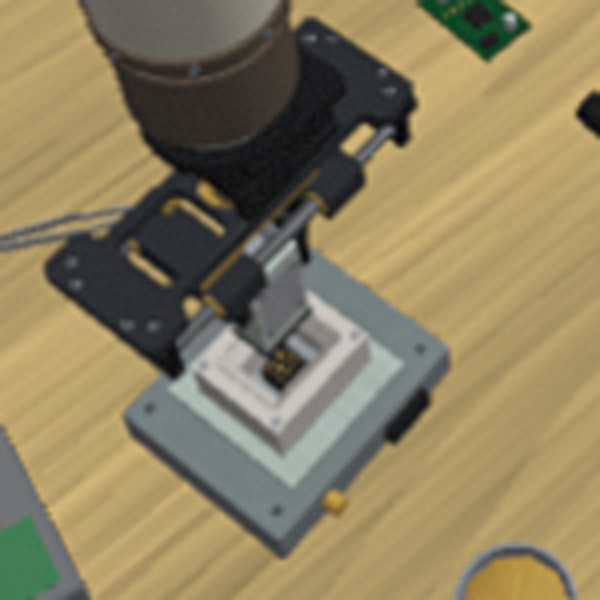

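Module is above the opening; probe pins still visible at wrist (274,212). I'll let it settle and measure the offset from this closer view.

{"name": "move_arm", "arguments": {"series": [[[0,0,0,0,0,0,-1],[0,0,0,0,0,0,-1],[0,0,0,0,0,0,-1]]]}}

```text
time_s: 10.38
tcp_pos: [0.5678, -0.2636, 0.1495]
ee_rot: [[0.165, -0.986, -0.0], [-0.986, -0.165, 0.0], [-0.0, 0.0, -1.0]]
wrist_force: [-0.0, 0.4, -1.5]
gripper_width: 0.415
```

Run:
```python
from h import *
import pickle
np.set_printoptions(precision=4,suppress=True)
s=r.sense();d=r.capture('wrist');pickle.dump((s,d),open('w7.pkl','wb'))
print(s['tcp_pos'],s['ee_rot'],s['wrist_force'])
print((np.array([.56715,-.26375,0])-s['tcp_pos'])@s['ee_rot']*100)
im=d['color']
cv2.imwrite('pics/w7.png',cv2.resize(im[165:285,210:340],(0,0),fx=6,fy=5,interpolation=cv2.INTER_CUBIC))
```

```text
[ 0.5678 -0.2636  0.1495] [[ 0.1647 -0.9863 -0.0001]
 [-0.9863 -0.1647  0.    ]
 [-0.      0.0001 -1.    ]] [-0.0016  0.4493 -1.5487]
[ 0.0019  0.0615 14.9543]
```

View pics/w7.png

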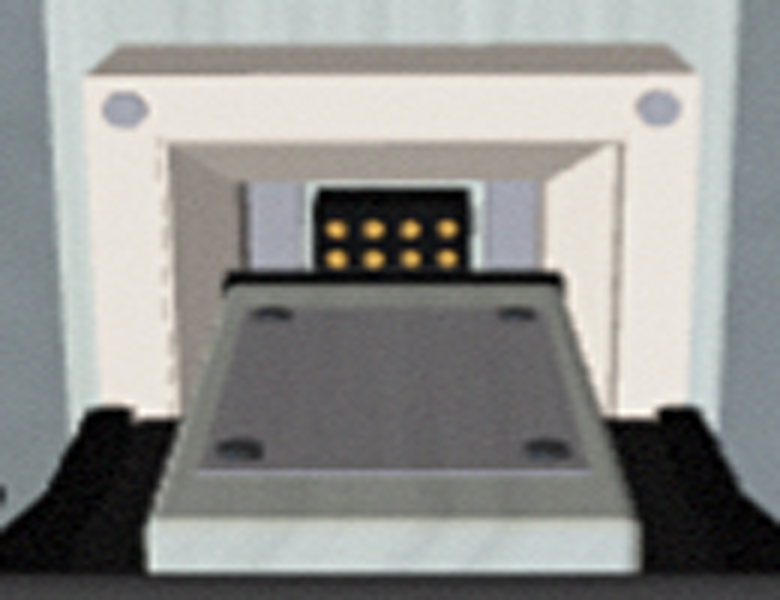

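Run:
```python
from h import *
import pickle
np.set_printoptions(precision=4,suppress=True)
s,d=pickle.load(open('w7.pkl','rb'));c=cam(d,s);X=s['ee_rot']
f=lambda p:(210+(p[0]+.5)/6-.5,165+(p[1]+.5)/5-.5)
def show(n,ps,z):
    P=np.array([onz(c,f(p),z) for p in ps])
    T=(P-s['tcp_pos'])@X*1000;print(n,'tool mm',T.mean(0),T.round(1).tolist(),np.linalg.norm(T[1]-T[0]))
show('block back',[(88,74),(698,74)],.071)
show('open back',[(168,142),(622,142)],.071)
z=s['tcp_pos'][2]
for h in (.0475,.042,.04): show('foot front %g'%h,[(225,275),(562,275)],z-h)
show('foot front upper band',[(226,290),(562,290)],z-.0435)
show('case top',[(147,518),(640,518)],z+.0325)
show('case top',[(147,518),(640,518)],z+.0345)
show('probe',[(315,188),(473,188)],.053)
```

```text
block back tool mm [ -0.1213 -32.8844  78.5414] [[-37.6, -32.9, 78.5], [37.4, -32.8, 78.5]] 75.04922869484102
open back tool mm [  0.1119 -22.6383  78.542 ] [[-28.1, -22.7, 78.5], [28.3, -22.6, 78.5]] 56.41363304395525
foot front 0.0475 tool mm [ -0.0622 -11.0167  47.4993] [[-18.7, -11.0, 47.5], [18.6, -11.0, 47.5]] 37.26268980543634
foot front 0.042 tool mm [ -0.0539 -12.616   41.9992] [[-18.2, -12.6, 42.0], [18.1, -12.6, 42.0]] 36.28486411295202
foot front 0.04 tool mm [ -0.0508 -13.1975  39.9992] [[-18.0, -13.2, 40.0], [17.9, -13.2, 40.0]] 35.929291133866826
foot front upper band tool mm [ -0.0052 -10.1415  43.4994] [[-18.3, -10.2, 43.5], [18.3, -10.1, 43.5]] 36.53587337205707
case top tool mm [  0.0201 -12.5778 -32.5008] [[-17.6, -12.6, -32.5], [17.6, -12.6, -32.5]] 35.22600843429304
case top tool mm [  0.0238 -13.4943 -34.5008] [[-17.3, -13.5, -34.5], [17.4, -13.5, -34.5]] 34.682365142227766
probe tool mm [ -0.0425 -11.3723  96.5427] [[-10.7, -11.4, 96.5], [10.6, -11.4, 96.5]] 21.241484328272612
```

Run:
```python
from h import *
import pickle
s,d=pickle.load(open('w7.pkl','rb'));im=d['color']
cv2.imwrite('pics/w8.png',cv2.resize(im[215:350,225:325],(0,0),fx=6,fy=4.4,interpolation=cv2.INTER_CUBIC))
s,d=pickle.load(open('w1.pkl','rb'))
```

```text
(no output)
```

View pics/w8.png

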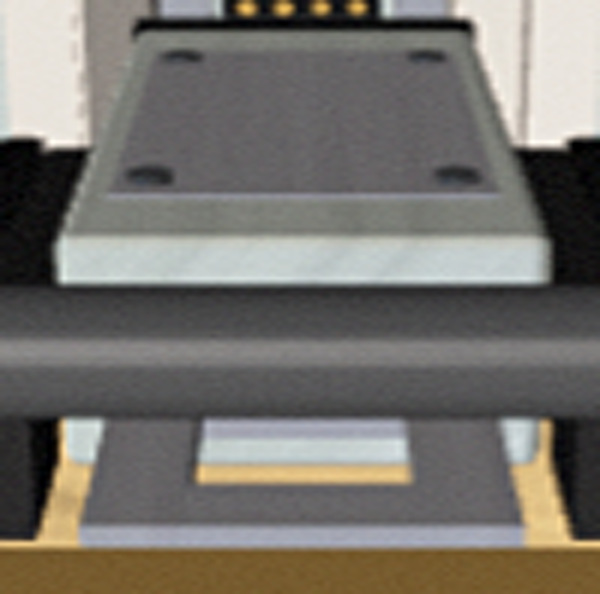

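Run:
```python
from h import *
import pickle
np.set_printoptions(precision=2,suppress=True)
s,d=pickle.load(open('w7.pkl','rb'));c=cam(d,s);X=s['ee_rot'];z=s['tcp_pos'][2]
f=lambda p:(225+(p[0]+.5)/6-.5,215+(p[1]+.5)/4.4-.5)
for n,ps,h in (('foot front',[(135,25),(473,25)],-.0475),('case top front',[(57,237),(552,237)],.0325),('case top back',[(66,463),(540,463)],.0325),('eye front top',[(80,527),(522,527)],.0635),('eye inner low edge of bar',[(196,483),(411,483)],.0575)):
    for e in (-.003,0,.003):
        T=(np.array([onz(c,f(p),z+h+e) for p in ps])-s['tcp_pos'])@X*1000;print(n,e,T.mean(0),T[1,0]-T[0,0])
```

```text
foot front -0.003 [-0.01 -9.66 50.5 ] 37.930583623273876
foot front 0 [ -0.01 -10.54  47.5 ] 37.39532567132878
foot front 0.003 [ -0.   -11.42  44.5 ] 36.860067719383665
case top front -0.003 [  0.09 -11.07 -29.5 ] 36.197477356815696
case top front 0 [  0.09 -12.45 -32.5 ] 35.3784827134199
case top front 0.003 [  0.1  -13.83 -35.5 ] 34.55948807002416
case top back -0.003 [ -0.07  14.84 -29.5 ] 36.504839882757
case top back 0 [ -0.06  12.88 -32.5 ] 35.67889093534043
case top back 0.003 [ -0.05  10.92 -35.5 ] 34.85294198792383
eye front top -0.003 [ -0.12   0.59 -60.5 ] 26.496566554336468
eye front top 0 [ -0.11  -1.55 -63.5 ] 25.714128778854793
eye front top 0.003 [ -0.1  -3.7 -66.5] 24.93169100337301
eye inner low edge of bar -0.003 [  0.02   0.42 -54.5 ] 13.490247248518745
eye inner low edge of bar 0 [  0.03  -1.6  -57.5 ] 13.11409840313079
eye inner low edge of bar 0.003 [  0.03  -3.62 -60.5 ] 12.737949557742798
```

Module is upright and centred in the grip within measuring error, offset to nest ≲0.5 mm. Lowering into the pocket, with the force watched.

{"name": "move_arm", "arguments": {"series": [[[0,0.03,1.0,0,0,0,-1],[0,0,1.2,0,0,0,-1],[0,0,1.0,0,0,0,-1],[0,0,0.7,0,0,0,-1],[0,0,0,0,0,0,-1],[0,0,0,0,0,0,-1],[0,0,0,0,0,0,-1]]]}}

```text
time_s: 11.3
tcp_pos: [0.5678, -0.2638, 0.1111]
ee_rot: [[0.165, -0.986, 0.001], [-0.986, -0.165, -0.0], [0.0, -0.001, -1.0]]
wrist_force: [0.4, -0.6, -0.8]
gripper_width: 0.414
```

{"name": "move_arm", "arguments": {"series": [[[0,0,0.3,0,0,0,-1],[0,0,0.3,0,0,0,-1],[0,0,0.2,0,0,0,-1],[0,0,0,0,0,0,-1],[0,0,0,0,0,0,-1],[0,0,0,0,0,0,-1]]]}}

```text
time_s: 12.05
tcp_pos: [0.5676, -0.2637, 0.1027]
ee_rot: [[0.165, -0.986, 0.0], [-0.986, -0.165, -0.0], [0.0, -0.0, -1.0]]
wrist_force: [-0.3, -0.0, -2.4]
gripper_width: 0.411
```

Run:
```python
from h import *
d=r.capture('wrist');cv2.imwrite('pics/w9.png',d['color'])
```

```text
(no output)
```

View pics/w9.png

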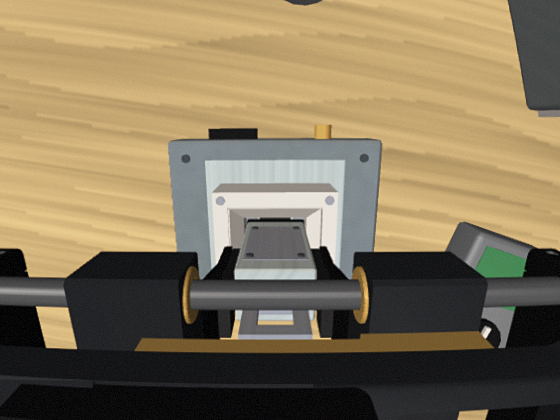

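The foot is inside the pocket with no contact force (baseline ≈ -1.8 N). On in small steps.

{"name": "move_arm", "arguments": {"series": [[[0,0,0.15,0,0,0,-1],[0,0,0.15,0,0,0,-1],[0,0,0,0,0,0,-1],[0,0,0,0,0,0,-1],[0,0,0,0,0,0,-1]]]}}

```text
time_s: 12.72
tcp_pos: [0.5676, -0.2637, 0.1]
ee_rot: [[0.165, -0.986, 0.0], [-0.986, -0.165, -0.0], [0.0, -0.0, -1.0]]
wrist_force: [-1.6, 1.5, 3.0]
gripper_width: 0.413
```

{"name": "move_arm", "arguments": {"series": [[[0,0,0.15,0,0,0,-1],[0,0,0.15,0,0,0,-1],[0,0,0,0,0,0,-1],[0,0,0,0,0,0,-1],[0,0,0,0,0,0,-1]]]}}

```text
time_s: 13.35
tcp_pos: [0.5676, -0.2637, 0.0967]
ee_rot: [[0.165, -0.986, 0.0], [-0.986, -0.165, -0.0], [0.0, -0.0, -1.0]]
wrist_force: [-1.6, 1.6, 5.0]
gripper_width: 0.415
```

Probe contact at TCP z≈0.100, and the force follows the spring (600 N/m). The stops should come at ≈0.0925.

{"name": "move_arm", "arguments": {"series": [[[0,0,0.15,0,0,0,-1],[0,0,0.15,0,0,0,-1],[0,0,0,0,0,0,-1],[0,0,0,0,0,0,-1],[0,0,0,0,0,0,-1]]]}}

```text
time_s: 13.98
tcp_pos: [0.5676, -0.2637, 0.094]
ee_rot: [[0.165, -0.986, 0.0], [-0.986, -0.165, -0.0], [0.0, -0.0, -1.0]]
wrist_force: [-2.6, 2.1, 6.2]
gripper_width: 0.415
```

{"name": "move_arm", "arguments": {"series": [[[0,0,0.05,0,0,0,-1],[0,0,0,0,0,0,-1],[0,0,0,0,0,0,-1]]]}}

```text
time_s: 14.35
tcp_pos: [0.5676, -0.2637, 0.0936]
ee_rot: [[0.165, -0.986, 0.0], [-0.986, -0.165, -0.0], [0.0, -0.0, -1.0]]
wrist_force: [-1.6, 1.7, 6.6]
gripper_width: 0.415
```

{"name": "move_arm", "arguments": {"series": [[[0,0,0.05,0,0,0,-1],[0,0,0,0,0,0,-1],[0,0,0,0,0,0,-1]]]}}

```text
time_s: 14.72
tcp_pos: [0.5676, -0.2637, 0.0932]
ee_rot: [[0.165, -0.986, 0.0], [-0.986, -0.165, -0.0], [0.0, -0.0, -1.0]]
wrist_force: [-1.8, 2.4, 7.6]
gripper_width: 0.408
```

{"name": "move_arm", "arguments": {"series": [[[0,0,0.05,0,0,0,-1],[0,0,0,0,0,0,-1],[0,0,0,0,0,0,-1]]]}}

```text
time_s: 15.1
tcp_pos: [0.5676, -0.2637, 0.0927]
ee_rot: [[0.165, -0.986, 0.0], [-0.986, -0.165, -0.0], [0.0, -0.0, -1.0]]
wrist_force: [-2.2, 1.4, 7.4]
gripper_width: 0.411
```

{"name": "move_arm", "arguments": {"series": [[[0,0,0.05,0,0,0,-1],[0,0,0,0,0,0,-1],[0,0,0,0,0,0,-1]]]}}

```text
time_s: 15.48
tcp_pos: [0.5677, -0.2637, 0.0923]
ee_rot: [[0.165, -0.986, 0.001], [-0.986, -0.165, -0.0], [0.0, -0.0, -1.0]]
wrist_force: [-2.6, 1.7, 7.9]
gripper_width: 0.412
```

{"name": "move_arm", "arguments": {"series": [[[0,0,0.05,0,0,0,-1],[0,0,0,0,0,0,-1],[0,0,0,0,0,0,-1]]]}}

```text
time_s: 15.85
tcp_pos: [0.5677, -0.2637, 0.0922]
ee_rot: [[0.165, -0.986, 0.001], [-0.986, -0.165, -0.0], [0.0, -0.001, -1.0]]
wrist_force: [-2.7, 2.9, 9.8]
gripper_width: 0.413
```

{"name": "move_arm", "arguments": {"series": [[[0,0,0.05,0,0,0,-1],[0,0,0,0,0,0,-1],[0,0,0,0,0,0,-1]]]}}

```text
time_s: 16.23
tcp_pos: [0.5677, -0.2637, 0.0922]
ee_rot: [[0.165, -0.986, 0.001], [-0.986, -0.165, -0.001], [0.001, -0.001, -1.0]]
wrist_force: [-3.2, 3.5, 10.4]
gripper_width: 0.412
```

TCP has stopped at 0.0922 while the force rises, so it is on the stops. Pressing firmer.

{"name": "move_arm", "arguments": {"series": [[[0,0,0.08,0,0,0,-1],[0,0,0.07,0,0,0,-1],[0,0,0,0,0,0,-1],[0,0,0,0,0,0,-1],[0,0,0,0,0,0,-1]]]}}

```text
time_s: 16.85
tcp_pos: [0.5677, -0.2637, 0.0921]
ee_rot: [[0.166, -0.986, 0.001], [-0.986, -0.166, -0.001], [0.001, -0.001, -1.0]]
wrist_force: [-4.9, 4.6, 17.2]
gripper_width: 0.409
```

{"name": "move_arm", "arguments": {"series": [[[0,0,0.08,0,0,0,-1],[0,0,0.07,0,0,0,-1],[0,0,0,0,0,0,-1],[0,0,0,0,0,0,-1],[0,0,0,0,0,0,-1]]]}}

```text
time_s: 17.48
tcp_pos: [0.5678, -0.2637, 0.0921]
ee_rot: [[0.166, -0.986, 0.002], [-0.986, -0.166, -0.001], [0.002, -0.001, -1.0]]
wrist_force: [-7.3, 6.6, 23.4]
gripper_width: 0.409
```

Net push ≈25 N, so ≈16 N on the stops, the middle of the 1–40 N band. Checking steadiness and looking.

{"name": "move_arm", "arguments": {"series": [[[0,0,0,0,0,0,-1],[0,0,0,0,0,0,-1],[0,0,0,0,0,0,-1],[0,0,0,0,0,0,-1]]]}}

```text
time_s: 17.98
tcp_pos: [0.5678, -0.2637, 0.0921]
ee_rot: [[0.166, -0.986, 0.002], [-0.986, -0.166, -0.001], [0.002, -0.001, -1.0]]
wrist_force: [-6.6, 5.7, 22.4]
gripper_width: 0.414
```

Run:
```python
from h import *
np.set_printoptions(precision=4,suppress=True)
s=r.sense();d=r.capture('wrist');s2=r.capture('scene')['color'];cv2.imwrite('pics/s10.png',s2)
c=cam(d,s);im=d['color']
cv2.imwrite('pics/w10.png',np.hstack([cv2.resize(im[170:350,190:360],(400,424),interpolation=cv2.INTER_CUBIC),cv2.resize(s2[200:360,130:290],(400,424),interpolation=cv2.INTER_CUBIC)]))
for i in range(3):
    s=r.sense();print(s['tcp_pos'],s['wrist_force'],s['gripper_width'],s['time_s']); r.capture('top')
cv2.imwrite('pics/t10.png',r.capture('top')['color'])
```

```text
[ 0.5678 -0.2637  0.0921] [-7.1611  5.8338 22.3889] 0.4102462698069033 18.075
[ 0.5678 -0.2637  0.0921] [-6.8439  7.246  22.8606] 0.4139405335260612 18.125
[ 0.5678 -0.2637  0.0921] [-6.3171  6.5942 23.2036] 0.4113032393862173 18.175
```

View pics/w10.png

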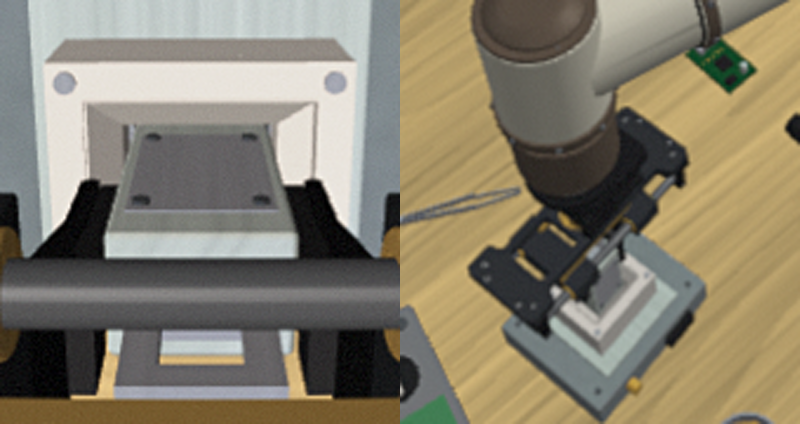

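View pics/s10.png

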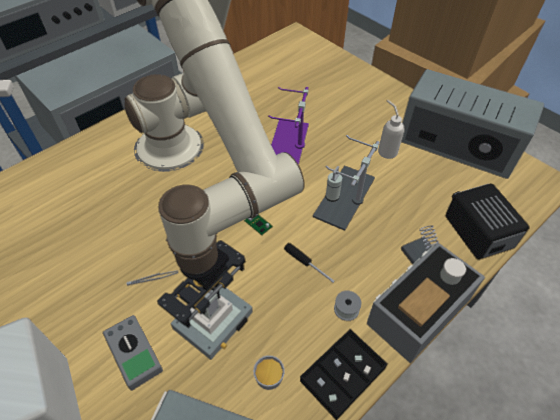

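The module stands upright in the nest, the round module hangs as before (scene (334,185)), and the bystanders are unmoved. The force is steady, so I'm handing in.

Run:
```python
from station import r
print(r.finish_job()); s=r.sense(); print(s['time_s'],s['tcp_pos'],s['wrist_force'],s['gripper_width'])
```

```text
the job is handed in; nothing more can be done
None
the job is handed in; nothing more can be done
```

I took the rectangular module off the +y hook, lowered it into the jig's nest and pressed it onto the hard stops. I handed the job in at about 18.2 s of the 48 s, with the module still gripped and pressed down. `finish_job` gives no verdict, so I can't say whether it passed.

**Last checks before handing in:**
- **Seating:** TCP height stayed at 0.0921 m while I pressed harder, which means the module was on the stops. The probe head was first met about 8 mm higher, at roughly 0.100 m, matching its full travel.
- **Push:** wrist force was steady at about 22–23 N, or roughly 25 N net of the load carried. That puts about 15 N on the stops, by subtraction of the spring force rather than by direct measurement.
- **Grip and alignment:** the opening was steady at about 36 mm. By the wrist-camera fixes, the offset from the nest centre was under 1 mm and the yaw within 0.3°.
- **Surroundings:** in the last scene picture the round module hangs on its hook and nothing else on the bench looks moved.

**What did not fully agree:**
- **Foot position:** before insertion, one wrist-camera reading put the foot about 2 mm off in the grip. The case-top and eye readings showed no matching tilt, so I made no correction; it went into the pocket with no contact force until it met the probe head.
- **Sideways force:** about 9 N built up while pressing, and I left it as it was.

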